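# Slide the steel blank out over the ledge end for the tongs

### The arm

A 6-joint arm with a two-finger parallel gripper is mounted at the origin on a cart in front of the work surface, level with it; the furniture and walls round the work are solid. World frame = base frame: x ahead of the robot, y to its left, z up, the work surface at z = 0. Lengths are in m, angles in rad, forces in N, time in s.
With the tool pointing down it reaches from about 0.375 to 0.9 m from the base axis. Payload 3.1 kg.
Tool frame: the origin (TCP) lies between the finger pads; the fingertips stand 8 mm ahead of it and the grasp point (between the pads) lies 11 mm behind it; z points along the fingers, y is the line along which they close (so a half turn about z gives the same grasp; the last joint's range is limited). The gripper opens to 87 mm and grips with 3 to 60 N. Pads are 19 mm wide; open, the fingers measure 117 mm over their backs; the gripper's body (75 mm by 190 mm) begins 51 mm behind the grasp point.
Start: joints at [-1.317, 0.527, 1.433, -0, 1.181, -0.178], TCP at [0.262, -0.568, 0.231] pointing down, gripper open.
Joint ranges: [-3.08, 3.08], [-0.75, 2.2], [0.22, 2.44], [-1.43, 4.57], [0, 2.65], [-2.85, 2.85]. Speed limits (rad/s): [2.79, 2.79, 3.14, 3.14, 3.14, 3.14].

### API

Orientations are given as a unit quaternion [w, x, y, z].
In Python, from rig import sense, read_camera, job_done gives the robot as it stands. The module is installed in compiled form; this text tells all that it offers.
- The arm moves only by the shell command python3 -m pendant 'ROWS' [OPENING] [FORCE]. ROWS is JSON, a list of rows, each an object with "slide": the shift along the tool's x, y, z in m, a list of three; "roll": the turn about the tool's z in rad. A call has 1 to 8 rows; each row is the pose to reach, as a shift and turn from the pose commanded when the call began, along the tool's axes at that moment; what a row does not reach only later rows make up. A row lasts 1/10 s, in which the tool goes at most 50 mm and 8.59 degrees, less where a joint would pass 70% of its speed; a pose out of reach is approached as far as the arm can. A call with a gripper value outside its range is refused whole. OPENING is the finger opening in m, from 0 to 0.087, set as the call begins (- or left out, the last holds). The fingers move at their own pace and stop on an object; FORCE is the grip in N (left out, the last holds). Time passes only in rows, so rows that repeat a pose let the fingers close. It gives the time, the measured TCP pose, the force, the opening and the grip force at its end, in the units of the state.
- sense(): the state, without advancing time (a new reading comes with each control period).
- read_camera(name): name is "side" or "top"; returns a dict with "img" (384x512x3 uint8, red, green, blue), "fovy" (degrees; the focal length in pixels is half the picture's height over the tangent of half this angle, whatever the lens; pixels are square), "cx", "cy" (the principal point, pixels), "extrinsics" (4x4, takes a point from camera to world coordinates). Camera axes: x right, y down, z forward; pixel columns grow to the right and rows downward; lengths in m; the calibration is good to about 2 mm. A picture is of the moment at which its call begins. There is no depth.
- job_done(): hands the job in; it is judged then, once.
The state is a dict: "time_s": time; "joint_positions": joint angles; "joint_vel": joint speeds; "joint_torque": joint torques, N m; "ee_pos": TCP position; "eef_rot": TCP orientation; "wrist_force": force on the tool from outside, world axes, zero at the start; "moment": the same for the moment, N m; "grip_width": finger opening in m; "grip_force": force on a finger pad.
Only numpy, scipy, OpenCV 4.12 (cv2) and the standard library are available. Lean on these libraries where they do the work, as an engineer would, in place of code of your own. Each camera call takes 0.05 s, during which the arm holds its last target. There are 200 camera calls.

### The job

The flat steel blank on the low blue ledge lies too flat to be picked up. With the fingertips only, push it back flush against the ledge's rear fence and slide it along the fence until about 3 cm of it sticks out past the end of the ledge beside which the crucible tongs lie (not the end with the screwdriver), so that its edge can be taken with the tongs later. Do not lift the blank, leave everything else where it is, and finish with the hand clear of everything.

Things in the scene. Friction and masses are not known exactly. Their poses are not given: they have to be found in the camera images.
- ledge: Fixed low blue ledge: deck 230 mm long (y), 150 deep (x), top 40 above the worktop. Origin on the worktop under the deck's centre; x to the rear (away from the robot), y left along the ledge, z up. A fence runs along the whole rear: front face at x = +65 mm, 10 thick, top 12 above the deck. Front and ends are open, rimless. Place and yaw vary.
- left_end (a point): Middle of the deck's left (+y) end edge, at deck top height, 115 mm from the ledge's centre; axes as the ledge.
- right_end (a point): Middle of the deck's right (-y) end edge, at deck top height, 115 mm from the ledge's centre; axes as the ledge.
- plate_mid (a point): Centre (half-way up, also centre of mass) of the loose steel blank, a flat plate 110 mm long (its y, roughly along the ledge), 90 deep (x), 6 thick, about 0.25 kg, two 7 mm holes near its front corners. It lies flat on the deck near the middle, 5 to 25 mm off the fence and slightly turned; it slides with ordinary friction.
- back_left (a point): Rear left corner of the blank (45 mm behind and 55 mm left of its centre), half-way up; axes as the blank.
- back_right (a point): Rear right corner of the blank (45 mm behind and 55 mm right of its centre), half-way up; axes as the blank.
- tongs: Steel crucible tongs (thin crossed legs, like long scissors without blades), 207 x 55 x 10 mm, lying on the worktop beside one end of the ledge, roughly square to the ledge's length; origin at the centre of the underside, long axis is its y. They show to which end the blank goes. Not to be moved.
- driver: Screwdriver with a black handle, 182 x 25 x 25 mm, lying on the worktop beside the other end of the ledge; origin at the centre of the underside, long axis is its y. Not to be moved.
- crucible: White porcelain crucible, 41 mm across and 28 mm high, standing behind the fence; origin at the centre of its foot. Not to be moved.
- vial: Small glass vial with a black cap, 23 mm across and 44 mm high, standing behind the fence; origin at the centre of its foot. Not to be moved.
- plate: The same steel blank; origin at the centre of its underside (3 mm below its centre).
Things that resemble listed ones, but are neither listed nor needed, are in the scene too. What is meant by the plate is not pink, and is the larger of those in its own colour.

How it is judged:
By the outcome, as a careful person would: the job done as asked, in the order asked, and still so for the second after the job is handed in, with the robot touching nothing.
It also fails if it takes over 48 s, if anything falls off the work surface, if the arm or the gripper's body presses on something with over 40 N, if the wrist force passes 120 N, or if a joint passes its speed limit or range.

## Working session

There is one attempt and no reset: what is moved stays moved. The work goes in short steps, Python scripts to look and compute and a shell command to move; the robot and the scene stay as the last step left them, time stands still between calls to the robot, and variables do not carry over. Pictures are saved under pics/ and viewed, at most 10 in all, crops included, and the job is handed in when it is done.

```bash
mkdir -p pics; python3 - <<'E'
from rig import sense, read_camera
import cv2,numpy as np
for n in("top","side"):
    c=read_camera(n); cv2.imwrite(f"pics/{n}0.png",c["img"][:,:,::-1]); print(n,c["fovy"],c["cx"],c["cy"],np.round(c["extrinsics"],4).tolist())
s=sense();print(s["time_s"],s["ee_pos"],s["eef_rot"],s["grip_width"])
E
```

```text
top 53.69603898532587 258.72739331942 187.01693118926858 [[0.0233, -0.9891, 0.1455, 0.3952], [-0.9996, -0.0206, 0.0204, -0.1072], [-0.0172, -0.1459, -0.9891, 1.1206], [0.0, 0.0, 0.0, 1.0]]
side 43.73060360738606 251.39874189824243 193.15721130563404 [[-0.9869, -0.0989, 0.1278, 0.4054], [-0.1613, 0.5545, -0.8164, 0.7554], [0.0099, -0.8263, -0.5632, 0.6592], [0.0, 0.0, 0.0, 1.0]]
0.1 [ 0.2614274  -0.56700178  0.22967185] [-9.75641262e-04  9.76780975e-01  2.14238124e-01 -4.26976288e-05] 0.08740359694374146
```

View pics/top0.png

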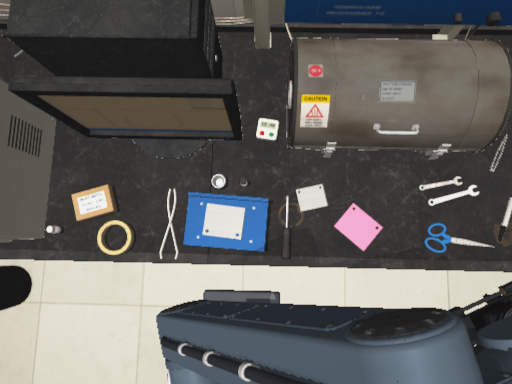

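View pics/side0.png

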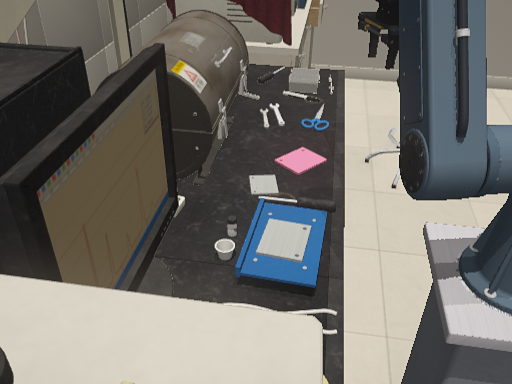

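The blank is the larger white plate on the blue ledge, at top pixel (224,221) and side pixel (285,240). The small white plate at top (311,197) and the pink one at (358,227) are decoys, off the ledge. The tongs at top (170,224) lie at the ledge's left (+y) end, and the driver at (287,225) is at the right end. I'll measure now and confirm in a crop.

```bash
cat > h.py <<'E'
import cv2,numpy as np
from rig import read_camera,sense
def ray(c,uv,z):
    f=192/np.tan(np.radians(c["fovy"]/2));E=np.array(c["extrinsics"])
    uv=np.atleast_2d(np.array(uv,float))
    d=np.c_[(uv[:,0]-c["cx"])/f,(uv[:,1]-c["cy"])/f,np.ones(len(uv))]@E[:3,:3].T
    o=E[:3,3]; return (o+d*((z-o[2])/d[:,2])[:,None])
def proj(c,P):
    f=192/np.tan(np.radians(c["fovy"]/2));E=np.array(c["extrinsics"])
    p=(np.atleast_2d(P)-E[:3,3])@E[:3,:3]
    return np.c_[p[:,0]/p[:,2]*f+c["cx"],p[:,1]/p[:,2]*f+c["cy"]]
def big(m):
    cs,_=cv2.findContours(m.astype(np.uint8),cv2.RETR_EXTERNAL,cv2.CHAIN_APPROX_NONE)
    return max(cs,key=cv2.contourArea)
def measure(n):
    c=read_camera(n);im=c["img"];h=cv2.cvtColor(im,cv2.COLOR_RGB2HSV)
    blue=(h[...,0]>98)&(h[...,0]<122)&(h[...,1]>140)&(h[...,2]>60)
    roi=np.zeros(blue.shape,bool)
    if n=="top": roi[180:265,150:300]=1
    else: roi[190:300,225:345]=1
    b=big(blue&roi); fill=np.zeros(blue.shape,np.uint8); cv2.drawContours(fill,[cv2.convexHull(b)],-1,1,-1)
    w=(h[...,1]<60)&(h[...,2]>120)&roi&(fill>0)
    w=cv2.morphologyEx(w.astype(np.uint8),cv2.MORPH_OPEN,np.ones((5,5)))
    p=big(w)
    R=[]
    for k,z in((b,.04),(p,.046)):
        P=ray(c,k[:,0,:],z)[:,:2]
        r=cv2.minAreaRect((P*1000).astype(np.float32)); R.append((r,cv2.boxPoints(r)))
    return c,R
E
python3 - <<'E'
from h import *
for n in("top","side"):
    c,R=measure(n)
    for r,b in R: print(n,np.round(r[0],1),np.round(r[1],1),round(r[2],2),np.round(b,1).tolist())
    im=c["img"][:,:,::-1].copy()
    x,y=(150,170) if n=="top" else (215,180)
    cr=cv2.resize(im[y:y+100,x:x+140],None,fx=4,fy=4,interpolation=cv2.INTER_CUBIC)
    for (r,b),z in zip(R,(.04,.046)):
        q=proj(c,np.c_[b/1000,np.full(4,z)]); cv2.polylines(cr,[((q-[x,y]+.5)*4).astype(int)],True,(0,0,255),1)
    cv2.imwrite(f"pics/{n}1.png",cr)
a=cv2.imread("pics/top1.png");b=cv2.imread("pics/side1.png")
cv2.imwrite("pics/crop1.png",cv2.resize(np.vstack([a,b]),None,fx=.74,fy=.74))
E
```

```text
top [454.8   7. ] [232.9 152. ] 86.53 [[371.79998779296875, -104.5999984741211], [523.5999755859375, -113.80000305175781], [537.7000122070312, 118.5999984741211], [386.0, 127.80000305175781]]
top [454.4  11.9] [112.   90.9] 84.11 [[403.5, -39.099998474121094], [493.8999938964844, -48.5], [505.3999938964844, 63.0], [415.0, 72.30000305175781]]
side [454.8   4.5] [255.2 152.7] 86.55 [[370.8999938964844, -118.30000305175781], [523.4000244140625, -127.5], [538.7999877929688, 127.30000305175781], [386.29998779296875, 136.5]]
side [454.   12.3] [113.2  90.5] 84.08 [[403.20001220703125, -39.29999923706055], [493.20001220703125, -48.599998474121094], [504.8999938964844, 63.900001525878906], [414.79998779296875, 73.30000305175781]]
```

View pics/crop1.png

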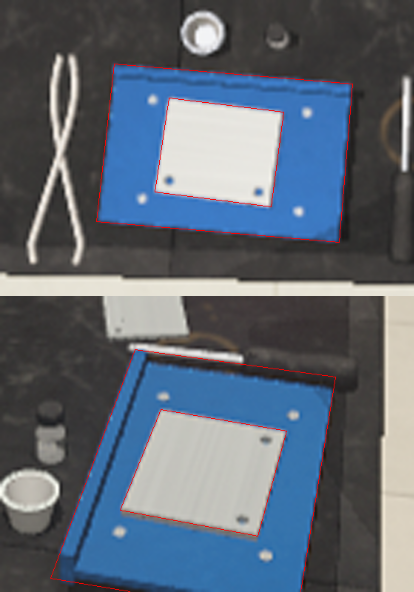

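The crop confirms the outlines fit. The ledge is centred near (0.454, 0.0065) with yaw -3.5°. The blank is about 20 mm off the fence and turned -2.4° relative to the ledge. Both views agree. Next, approach in front of the blank.

```bash
python3 -m pendant '[{"slide":[0.36,-0.475,0.05],"roll":0.492},{"slide":[0.36,-0.475,0.05],"roll":0.492},{"slide":[0.36,-0.475,0.05],"roll":0.492},{"slide":[0.36,-0.475,0.05],"roll":0.492},{"slide":[0.36,-0.475,0.05],"roll":0.492},{"slide":[0.36,-0.475,0.05],"roll":0.492},{"slide":[0.36,-0.475,0.05],"roll":0.492},{"slide":[0.36,-0.475,0.05],"roll":0.492}]' 0.05 20
cat >> h.py <<'E'
def where(C=(.454,.0065),psi=-.0606):
    s=sense();p=np.array(s["ee_pos"]);q=s["eef_rot"]
    yaw=2*np.arctan2(q[2],q[1]);yaw=(yaw+np.pi)%(2*np.pi)-np.pi
    d=p[:2]-C;c,n=np.cos(psi),np.sin(psi)
    print("t",round(s["time_s"],2),"p",p.round(4),"ledge mm",(1000*np.array([c*d[0]+n*d[1],-n*d[0]+c*d[1]])).round(1),"toolyaw",round(yaw,4),"F",np.round(s["wrist_force"],1),"w",round(s["grip_width"],4),"q",np.round(s["joint_positions"],2))
E
python3 -c "from h import *;where()"
```

```text
time_s: 1.0
ee_pos: [0.3474, -0.1766, 0.1971]
eef_rot: [0.0, 1.0, -0.031, 0.0]
wrist_force: [-0.6, -0.5, 0.1]
grip_width: 0.0502
grip_force: 0.0
t 1.0 p [ 0.3474 -0.1766  0.1971] ledge mm [ -95.3 -189.2] toolyaw -0.0612 F [-0.6 -0.5  0.1] w 0.0502 q [-0.76  0.27  2.03  0.    0.84  0.87]
```

```bash
python3 -m pendant '[{"slide":[0.03,-0.19,0.03],"roll":0},{"slide":[0.03,-0.19,0.03],"roll":0},{"slide":[0.03,-0.19,0.03],"roll":0},{"slide":[0.03,-0.19,0.03],"roll":0},{"slide":[0.03,-0.19,0.03],"roll":0},{"slide":[0.03,-0.19,0.03],"roll":0},{"slide":[0.03,-0.19,0.03],"roll":0},{"slide":[0.03,-0.19,0.03],"roll":0}]' >/dev/null
python3 -c "from h import *;where()"
```

```text
t 1.8 p [0.389  0.008  0.1673] ledge mm [-65.   -2.4] toolyaw -0.063 F [ 0.5 -0.5  0.1] w 0.0501 q [-0.27  0.33  2.07 -0.    0.74  1.37]
```

```bash
python3 -m pendant '[{"slide":[0,-0.007,0.03]},{"slide":[0,-0.007,0.06]},{"slide":[0,-0.007,0.09]},{"slide":[0,-0.007,0.105]},{"slide":[0,-0.007,0.107]},{"slide":[0,-0.007,0.107]}]' 
python3 -c "from h import *;where()"
```

```text
t 1.8 p [0.389  0.008  0.1673] ledge mm [-65.   -2.4] toolyaw -0.063 F [ 0.5 -0.5  0.1] w 0.0501 q [-0.27  0.33  2.07 -0.    0.74  1.37]validation failed for argument at $[0]...
```

Both keys are required in each row, so I'm resending it with roll.

```bash
python3 -m pendant '[{"slide":[0,-0.007,0.03],"roll":0},{"slide":[0,-0.007,0.06],"roll":0},{"slide":[0,-0.007,0.09],"roll":0},{"slide":[0,-0.007,0.105],"roll":0},{"slide":[0,-0.007,0.107],"roll":0},{"slide":[0,-0.007,0.107],"roll":0}]' >/dev/null
python3 -c "
from h import *;where()
c=read_camera('side');cv2.imwrite('pics/s2.png',cv2.resize(c['img'][170:320,200:400,::-1],None,fx=4,fy=4))"
```

```text
t 2.4 p [0.3892 0.0154 0.0601] ledge mm [-65.2   5. ] toolyaw -0.0627 F [ 0.4 -1.  -0.1] w 0.0501 q [-0.25  0.59  2.15 -0.    0.4   1.38]
```

View pics/s2.png

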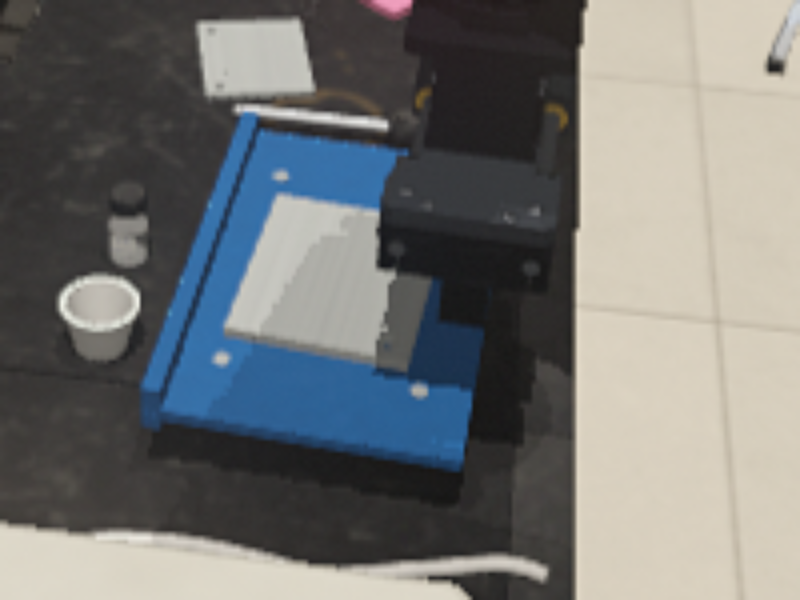

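The finger (about (463,305) in the crop) stands just in front of the blank's front edge and over the deck. Lower the last 9 mm, then push.

```bash
python3 -m pendant '[{"slide":[0,0,0.006],"roll":0},{"slide":[0,0,0.009],"roll":0},{"slide":[0,0,0.009],"roll":0},{"slide":[0.003,0,0.009],"roll":0},{"slide":[0.006,0,0.009],"roll":0},{"slide":[0.009,0,0.009],"roll":0},{"slide":[0.012,0,0.009],"roll":0},{"slide":[0.015,0,0.009],"roll":0}]' >/dev/null
python3 -c "from h import *;where()"
python3 -m pendant '[{"slide":[0.002,0,0],"roll":0},{"slide":[0.004,0,0],"roll":0},{"slide":[0.006,0,0],"roll":0},{"slide":[0.008,0,0],"roll":0},{"slide":[0.009,0,0],"roll":0},{"slide":[0.010,0,0],"roll":0}]' >/dev/null
python3 -c "from h import *;where()"
```

```text
t 3.25 p [0.4038 0.0158 0.0511] ledge mm [-50.7   6.2] toolyaw -0.06 F [-1.4  0.2  1.4] w 0.0498 q [-0.24  0.62  2.12 -0.    0.4   1.39]
t 3.85 p [0.4141 0.015  0.0511] ledge mm [-40.3   6.1] toolyaw -0.0602 F [-1.8 -0.3  0.9] w 0.05 q [-0.23  0.62  2.1   0.    0.42  1.4 ]
```

```bash
python3 -m pendant '[{"slide":[0.001,0,0],"roll":0},{"slide":[0.002,0,0],"roll":0},{"slide":[0.003,0,0],"roll":0},{"slide":[0.004,0,0],"roll":0}]' >/dev/null
python3 -c "from h import *;where()"
python3 -m pendant '[{"slide":[0.001,0,0],"roll":0},{"slide":[0.002,0,0],"roll":0}]' >/dev/null
python3 -c "from h import *;where()"
python3 -m pendant '[{"slide":[0.001,0,0],"roll":0},{"slide":[0.002,0,0],"roll":0}]' >/dev/null
python3 -c "from h import *;where()"
```

```text
t 4.25 p [0.4176 0.0148 0.0511] ledge mm [-36.8   6.1] toolyaw -0.0601 F [-2.  -1.2  1.8] w 0.0501 q [-0.23  0.62  2.09 -0.    0.43  1.4 ]
t 4.45 p [0.4178 0.0149 0.051 ] ledge mm [-36.6   6.2] toolyaw -0.0598 F [-5.9 -2.6  3.8] w 0.0498 q [-0.23  0.62  2.08 -0.    0.44  1.4 ]
t 4.65 p [0.4179 0.0151 0.0509] ledge mm [-36.5   6.4] toolyaw -0.0595 F [-8.6 -3.3  4.4] w 0.05 q [-0.23  0.62  2.08 -0.    0.45  1.4 ]
```

```bash
python3 -m pendant '[{"slide":[0.001,0,0],"roll":0},{"slide":[0.001,0,0],"roll":0},{"slide":[-0.008,0,0],"roll":0},{"slide":[-0.018,0,0],"roll":0},{"slide":[-0.018,0,0],"roll":0},{"slide":[-0.018,0,-0.025],"roll":0},{"slide":[-0.018,0,-0.05],"roll":0},{"slide":[-0.018,0,-0.06],"roll":0}]' >/dev/null
python3 -c "from h import *;where()"
python3 -m pendant '[{"slide":[0.02,0.03,0],"roll":-0.14},{"slide":[0.04,0.06,0],"roll":-0.28},{"slide":[0.06,0.076,0],"roll":-0.42},{"slide":[0.064,0.076,0],"roll":-0.56},{"slide":[0.064,0.076,0],"roll":-0.70},{"slide":[0.064,0.076,0],"roll":-0.84},{"slide":[0.064,0.076,0],"roll":-0.98},{"slide":[0.064,0.076,0],"roll":-1.12}]' 0.04 >/dev/null
python3 -m pendant '[{"slide":[0,0,0],"roll":-0.14},{"slide":[0,0,0],"roll":-0.28},{"slide":[0,0,0],"roll":-0.42},{"slide":[0,0,0],"roll":-0.45},{"slide":[0,0,0],"roll":-0.45}]' >/dev/null
python3 - <<'E'
from h import *
where()
for n in("top","side"):
    c=read_camera(n);x,y=(150,165) if n=="top" else (215,180)
    cv2.imwrite(f'pics/{n}3.png',cv2.resize(c['img'][y:y+110,x:x+150,::-1],None,fx=2.6,fy=2.6,interpolation=2))
cv2.imwrite('pics/c3.png',np.hstack([cv2.imread('pics/top3.png'),cv2.imread('pics/side3.png')]))
E
```

```text
t 5.45 p [0.406  0.0153 0.1128] ledge mm [-48.4   5.8] toolyaw -0.0602 F [ 0.6 -0.   0.9] w 0.0501 q [-0.24  0.47  2.08  0.    0.59  1.39]
t 6.75 p [ 0.4643 -0.0644  0.1113] ledge mm [ 14.6 -70.1] toolyaw 1.5096 F [ 0.3 -0.2 -0.2] w 0.04 q [-0.38  0.52  1.93  0.    0.69 -0.32]
```

View pics/c3.png

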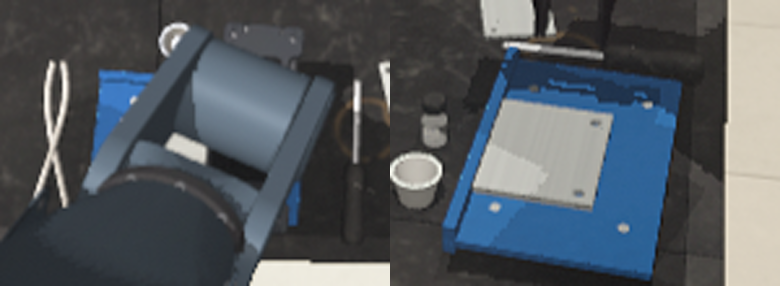

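The blank sits flush at the fence in the side view, and the fingers are over its right end with clear deck below. Lower and start sliding.

```bash
python3 -m pendant '[{"slide":[0,0,0.03],"roll":0},{"slide":[0,0,0.05],"roll":0},{"slide":[0,0,0.06],"roll":0},{"slide":[0,0,0.06],"roll":0},{"slide":[0.005,0,0.06],"roll":0},{"slide":[0.009,0,0.06],"roll":0},{"slide":[0.013,0,0.06],"roll":0},{"slide":[0.017,0,0.06],"roll":0}]' >/dev/null
python3 -c "from h import *;where()"
python3 -m pendant '[{"slide":[0.004,0,0],"roll":0},{"slide":[0.008,0,0],"roll":0},{"slide":[0.012,0,0],"roll":0},{"slide":[0.016,0,0],"roll":0},{"slide":[0.020,0,0],"roll":0},{"slide":[0.024,0,0],"roll":0},{"slide":[0.028,0,0],"roll":0},{"slide":[0.032,0,0],"roll":0}]' >/dev/null
python3 - <<'E'
from h import *
where()
c,R=measure("side");r,b=R[1];print(r)
cv2.imwrite('pics/s4.png',cv2.resize(c['img'][180:310,215:365,::-1],None,fx=4,fy=4,interpolation=2))
E
```

```text
t 7.65 p [ 0.465  -0.047   0.0518] ledge mm [ 14.2 -52.8] toolyaw 1.5105 F [ 0.3 -2.   1.5] w 0.0398 q [-0.34  0.64  1.97 -0.    0.53 -0.28]
t 8.45 p [ 0.4663 -0.0148  0.0511] ledge mm [ 13.6 -20.6] toolyaw 1.5098 F [ 0.2 -2.1  1.6] w 0.0403 q [-0.27  0.64  1.97  0.    0.53 -0.21]
((475.9062805175781, 50.592628479003906), (112.9111099243164, 90.77733612060547), 86.63395690917969)
```

View pics/s4.png

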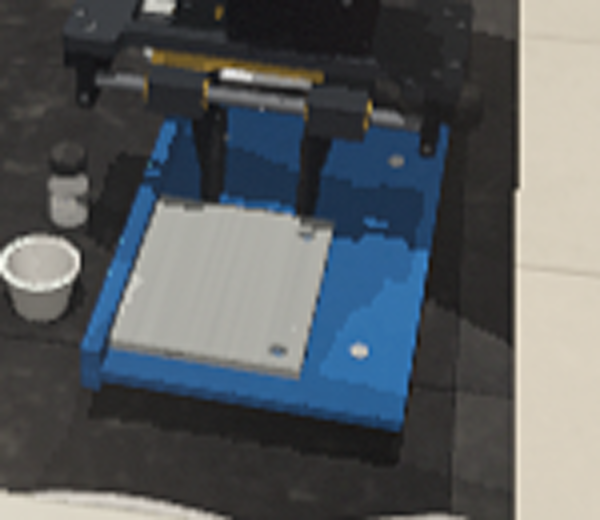

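The blank is square to the ledge, touching the fence, with both fingers on its right edge. It has about 46 mm left to go.

```bash
python3 -m pendant '[{"slide":[0.004,0,0],"roll":0},{"slide":[0.008,0,0],"roll":0},{"slide":[0.012,0,0],"roll":0},{"slide":[0.016,0,0],"roll":0},{"slide":[0.020,0,0],"roll":0},{"slide":[0.024,0,0],"roll":0},{"slide":[0.028,0,0],"roll":0},{"slide":[0.032,0,0],"roll":0}]' >/dev/null
python3 -c "from h import *;where()"
python3 -m pendant '[{"slide":[0.004,0,0],"roll":0},{"slide":[0.007,0,0],"roll":0},{"slide":[0.009,0,0],"roll":0},{"slide":[0.010,0,0],"roll":0},{"slide":[0.010,0,0],"roll":0}]' >/dev/null
python3 - <<'E'
from h import *
where()
c,R=measure("side");x,y=215,180
cv2.imwrite('pics/s5.png',cv2.resize(c['img'][y:y+130,x:x+150,::-1],None,fx=5,fy=4.6*5/4.6 if 0 else 4.6,interpolation=2))
# white blob incl. overhang, no hull restriction
im=c["img"];h=cv2.cvtColor(im,cv2.COLOR_RGB2HSV)
w=(h[...,1]<60)&(h[...,2]>120);w[:,:235]=0;w[:210]=0;w[302:]=0;w[:,330:]=0
w=cv2.morphologyEx(w.astype(np.uint8),cv2.MORPH_OPEN,np.ones((5,5)))
P=ray(c,big(w)[:,0,:],.046)[:,:2]
r=cv2.minAreaRect((P*1000).astype(np.float32));print(r)
d=np.array(r[0])-[454,6.5];print("plate y' ",.0606*d[0]+.998*d[1],"x'",.998*d[0]-.0606*d[1])
E
```

```text
t 9.3 p [0.4683 0.0171 0.0511] ledge mm [13.6 11.5] toolyaw 1.5098 F [-1.1 -0.7  0.1] w 0.0401 q [-0.2   0.65  1.96  0.    0.53 -0.14]
t 9.8 p [0.4689 0.0269 0.0511] ledge mm [13.6 21.3] toolyaw 1.5097 F [ 0.   1.2 -0.2] w 0.0402 q [-0.18  0.65  1.96  0.    0.54 -0.12]Traceback (most recent call last):
  File "<stdin>", line 3, in <module>
  File "h.py", line 24, in measure
    p=big(w)
  File "h.py", line 14, in big
    return max(cs,key=cv2.contourArea)
ValueError: max() iterable argument is empty
```

```bash
cat > m.py <<'E'
from h import *
where()
c=read_camera("side");im=c["img"];x,y=215,180
cv2.imwrite('pics/s5.png',cv2.resize(im[y:y+130,x:x+150,::-1],None,fx=4,fy=4,interpolation=2))
h=cv2.cvtColor(im,cv2.COLOR_RGB2HSV)
w=(h[...,1]<60)&(h[...,2]>110);w[:,:242]=0;w[:210]=0;w[302:]=0;w[:,330:]=0
w=cv2.morphologyEx(w.astype(np.uint8),cv2.MORPH_OPEN,np.ones((5,5)))
P=ray(c,big(w)[:,0,:],.046)[:,:2]
r=cv2.minAreaRect((P*1000).astype(np.float32));print(r)
d=np.array(r[0])-[454,6.5];print("plate y' ",.0606*d[0]+.998*d[1],"x'",.998*d[0]-.0606*d[1])
E
python3 m.py
```

```text
t 9.85 p [0.4689 0.0268 0.0511] ledge mm [13.7 21.2] toolyaw 1.5097 F [-0.5 -0.1 -0.5] w 0.0399 q [-0.18  0.65  1.96  0.    0.54 -0.12]
((478.7831115722656, 94.27024841308594), (116.1578369140625, 90.58393096923828), 86.53429412841797)
plate y'  89.09656447753906 x' 19.414668295288088
```

View pics/s5.png

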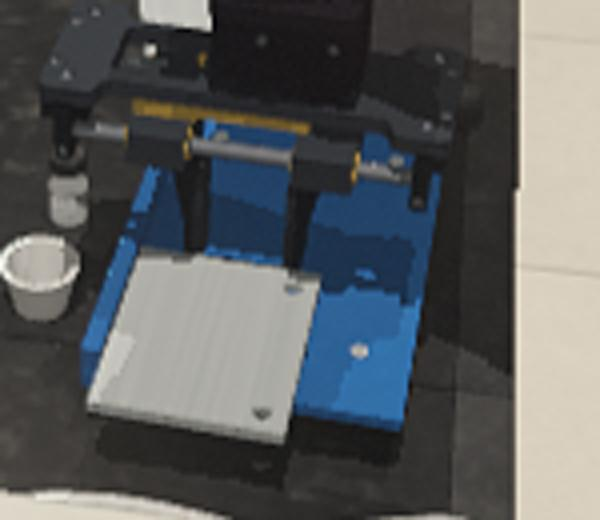

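The blank overhangs the left end by about 26 mm and is still flush with the fence. Slide another 4.5 mm, then back off and lift clear.

```bash
python3 -m pendant '[{"slide":[0.002,0,0],"roll":0},{"slide":[0.004,0,0],"roll":0},{"slide":[0.0045,0,0],"roll":0},{"slide":[0.0045,0,0],"roll":0},{"slide":[0.0045,0,0],"roll":0}]' >/dev/null
python3 -c "from h import *;where()"
python3 -m pendant '[{"slide":[-0.008,0,0],"roll":0},{"slide":[-0.016,0,0],"roll":0},{"slide":[-0.02,0,0],"roll":0},{"slide":[-0.02,0,-0.02],"roll":0},{"slide":[-0.02,0,-0.05],"roll":0},{"slide":[-0.02,0,-0.09],"roll":0},{"slide":[-0.02,0,-0.13],"roll":0},{"slide":[-0.02,0,-0.17],"roll":0}]' >/dev/null
python3 -m pendant '[{"slide":[-0.04,0,0],"roll":0},{"slide":[-0.08,0,0],"roll":0},{"slide":[-0.12,0,0],"roll":0},{"slide":[-0.16,0,0],"roll":0},{"slide":[-0.20,0,0],"roll":0},{"slide":[-0.24,0,0],"roll":0},{"slide":[-0.24,0,0],"roll":0},{"slide":[-0.24,0,0],"roll":0}]' >/dev/null
python3 m.py; python3 - <<'E'
from h import *
c=read_camera("top");im=c["img"]
a=cv2.resize(im[165:275,140:310,::-1],None,fx=4,fy=4,interpolation=2);cv2.imwrite('pics/t6.png',a)
h=cv2.cvtColor(im,cv2.COLOR_RGB2HSV)
w=(h[...,1]<60)&(h[...,2]>120);w[:,:185]=0;w[:190]=0;w[252:]=0;w[:,265:]=0
w=cv2.morphologyEx(w.astype(np.uint8),cv2.MORPH_OPEN,np.ones((5,5)))
r=cv2.minAreaRect((ray(c,big(w)[:,0,:],.046)[:,:2]*1000).astype(np.float32));print(r)
d=np.array(r[0])-[454,6.5];print("plate y' ",.0606*d[0]+.998*d[1],"x'",.998*d[0]-.0606*d[1])
E
```

```text
t 10.4 p [0.4693 0.0313 0.0511] ledge mm [13.7 25.7] toolyaw 1.5097 F [-0.4 -0.9  0.2] w 0.0403 q [-0.17  0.65  1.96  0.    0.54 -0.11]
t 12.0 p [ 0.4526 -0.2291  0.2208] ledge mm [  12.9 -235.3] toolyaw 1.5068 F [ 0.7  0.7 -0.9] w 0.0401 q [-0.69  0.38  1.73  0.    1.02 -0.63]
((479.0651550292969, 97.75222778320312), (114.86841583251953, 90.69490814208984), 86.47977447509766)
plate y'  92.58867172241212 x' 19.48513971557617
((479.7276306152344, 82.6129150390625), (94.0649642944336, 84.03483581542969), 1.299747347831726)
plate y'  77.51978362426757 x' 21.06373270263672
```

View pics/t6.png

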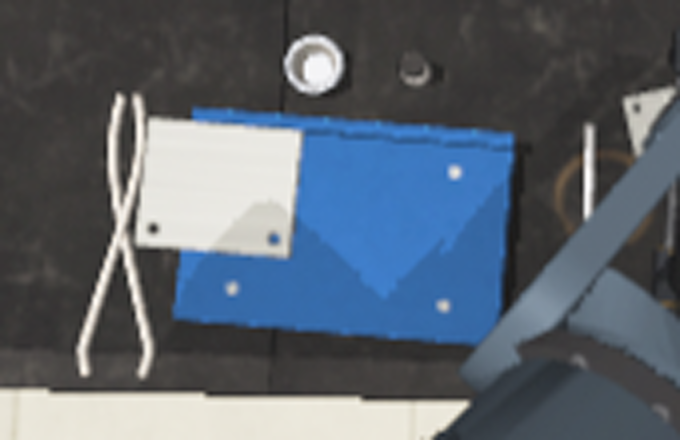

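View pics/s5.png

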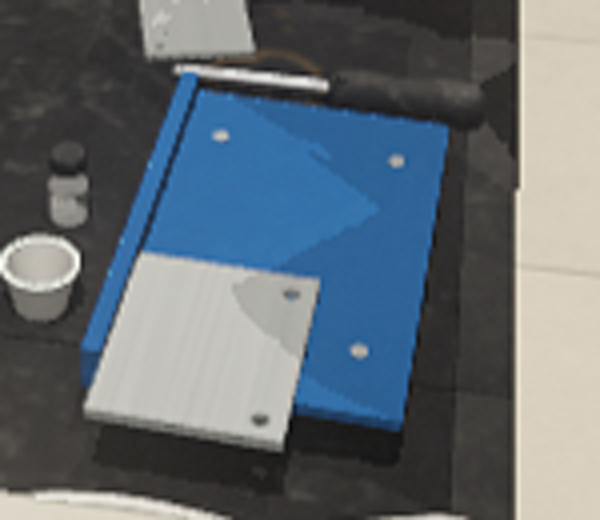

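Both views agree. The blank is flush along the fence and overhangs the tongs end by about 30–32 mm: in the top crop its left edge is at x≈135–149 and the deck edge at ≈183. The tongs, driver, crucible and vial are where they were, and the hand is clear at z = 0.22 m.

```bash
python3 -c "from rig import job_done;print(job_done())"
```

```text
the job is handed in; nothing more can be done
None
```

Job handed in: the blank lies flush against the fence and sticks out about 30 mm (30–32 mm as measured) past the tongs end, nothing else was moved, and the hand is clear.

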